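# Prop the spice chest's lid and put the jar away

### The arm

A 6-joint arm with a two-finger parallel gripper is mounted at the origin on a cart in front of the work surface, level with it; the furniture and walls round the work are solid. World frame = base frame: x ahead of the robot, y to its left, z up, the work surface at z = 0. Lengths are in m, angles in degrees, forces in N, time in s.
With the tool pointing down it reaches from about 0.3 to 0.75 m from the base axis. Payload 8.5 kg.
Tool frame: the origin (TCP) lies between the finger pads; the fingertips stand 19 mm ahead of it and the grasp point (between the pads) is the TCP; z points along the fingers, y is the line along which they close (so a half turn about z gives the same grasp; the last joint's range is limited). The gripper opens to 85 mm and grips with 20 to 120 N. Pads are 22 mm wide; open, the fingers measure 114 mm over their backs; the gripper's body (76 mm by 85 mm) begins 54 mm behind the grasp point. The pads swing forward as they close: fully open they stand 13 mm farther back than shut.
Start: joints at [-81.32, 21.807, 74.336, -0, 83.858, -12.336], TCP at [0.197, -0.513, 0.25] pointing down, gripper open.
Joint ranges: [-178.18, 178.18], [-50.72, 133.34], [12.68, 142.11], [-81.47, 261.47], [9.98, 163.14], [-165.26, 165.26]. Speed limits (degrees/s): [136.94, 136.94, 180, 180, 180, 180].

### API

Orientations are given as a 3x3 rotation matrix whose columns are the frame's x, y, z axes.
In Python, from rig import env, optics gives the robot as it stands.
- The arm moves only by the tool arm_command, never from a script. Its argument "commands" is one flat list of numbers, 7 for each row, row after row: the closure, from -1 (fully open) to 1 (shut), so that 0 is half open, then the shift along the tool's x, y, z as a fraction of full scale, then the turn, a rotation vector about the tool's x, y, z as a fraction of full scale. A call has 1 to 12 rows; each row is the pose to reach, as a shift and turn from the pose commanded when the call began, along the tool's axes at that moment; what a row does not reach only later rows make up. Full scale, the value 1, is 500 mm for a shift and 120 degrees for a turn. A row lasts 1/12 s, in which the tool goes at most 41.7 mm and 7.16 degrees, less where a joint would pass 70% of its speed; a pose out of reach is approached as far as the arm can. A call with a number of a shift or a turn outside -1 to 1 is refused whole. A call with a gripper value outside its range is refused whole. The fingers move at their own pace and stop on an object; "newtons" is the grip in N (left out, the last holds). Time passes only in rows, so rows that repeat a pose let the fingers close. It gives the time, the measured TCP pose, the force, the opening and the grip force at its end, in the units of the state.
- env.observe(): the state, without advancing time (a new reading comes with each control period).
- optics.get_image(name): name is "scene" or "side" or "wrist"; returns a dict with "image" (420x560x3 uint8, red, green, blue), "intrinsics" (3x3 intrinsics, pixels), "origin" and "orientation" of the camera in the world; the wrist camera has in their place "tool_from_camera" (4x4, takes a point from camera to tool coordinates, whose origin is the TCP and whose axes are the flange's). Camera axes: x right, y down, z forward; pixel columns grow to the right and rows downward; lengths in m; the calibration is good to about 2 mm. A picture is of the moment at which its call begins: read the wrist's pose just before it. There is no depth.
- env.close_job(): hands the job in; it is judged then, once.
The state is a dict: "time_s": time; "q": joint angles; "qvel": joint speeds; "joint_efforts": joint torques, N m; "position": TCP position; "tool_rot": TCP orientation; "ft_force": force on the tool from outside, world axes, zero at the start; "wrist_torque": the same for the moment, N m; "grip_width": finger opening in m; "gripper_force": force on a finger pad.
Only numpy, scipy, OpenCV 4.12 (cv2) and the standard library are available. Lean on these libraries where they do the work, as an engineer would, in place of code of your own. Each camera call takes 0.05 s, during which the arm holds its last target. There are 200 camera calls.

### The job

A spice jar was left standing on the shut lid of the wooden spice chest: put it away, set down gently and upright on the floor of the empty front compartment. First lift the jar off and stand it aside, raise the lid by its knob as far as it goes, and press the elbow of the brass folding stay backwards past straight onto its stop, so that the lid holds open alone before the jar goes in; leave it locked open. Do not tip any of the jars, and leave the mug, the glass and the timer where they are.

Things in the scene. Friction and masses are not known exactly. Their poses are not given: they have to be found in the camera images.
- chest: Wooden chest, fixed, 180 (x) x 250 (y) x 112 mm (z, without lid), walls 8, floor 6 mm. Origin: centre of its underside; x points from its front to its rear, y to its left seen from the front, z up. A channel along its right wall (y = -117 to -93 mm) is only for the stay. Dividers are 42 mm high.
- mid_compartment (a point): Centre of the floor of the middle front compartment: chest x = -29, y = +14.5, z = 6 mm. The front row's other two are 68.5 mm to chest +y and -y of it, the rear row's three 78 mm behind them (+x). One of the three front ones is empty, the other five compartments hold a jar each. Axes as the chest's.
- lid_hinge (a point): Middle of the lid's hinge line, on the chest's rear top edge: chest x = +90, y = 0, z = 112 mm. The hinge runs along chest y.
- lid (a joint): Lid hinge, rad: 0 shut, grows as the lid rises; 1.31 when the stay is straight, which is as far as it goes. Lid: flat board 14 mm thick, 256 mm wide, its top 126 mm above the worktop when shut, reaching 186 mm ahead of the hinge; 0.45 kg.
- lid_knob (a point): Centre of the brass ball knob on the lid (ball 26 mm across on a stem 11 mm thick). Shut: 30 mm above the lid's top, 156 mm above the worktop, chest x = -68, y = 0. It turns with the lid about the hinge (158 mm ahead of it and 44 mm above it when shut).
- stay_elbow (a joint): Elbow of the brass folding stay at the chest's right side, rad: 0 lid shut (folded, elbow down inside), 2.72 its two 71 mm links in line (lid 1.31), 2.88 at the over-centre stop. The rivet is stiff (0.02 N m): near straight it just holds the lid, more folded it lets it fall. Past straight the lid's weight presses it onto the stop.
- knuckle (a point): Middle of the elbow's knuckle, a brass barrel 16 mm across, 15 mm long along chest y. Stay straight: at chest x = +27, y = -105.5, z = 156 mm, 44 mm above the rim, 50 mm ahead of the raised lid. Pushed to chest +x (rearwards, slightly down) it passes the centre and goes 6 mm further to its stop; needs under 3 N. Free in front.
- jar_out_mid (a point): The jar to put away: spice jar, glass with a wide pale cap, 42 mm across, 100 mm tall, cap = the top 20 mm; this point is its centre, 50 mm above its underside, z along its axis. 0.11 kg. It starts on the lid, above the empty compartment.
- jar_f1_mid (a point): One of the jars already in the chest (front row): spice jar, glass with a wide pale cap, 42 mm across, 100 mm tall, cap = the top 20 mm; this point is its centre, 50 mm above its underside, z along its axis. 
- jar_f2_mid (a point): One of the jars already in the chest (front row): spice jar, glass with a wide pale cap, 42 mm across, 100 mm tall, cap = the top 20 mm; this point is its centre, 50 mm above its underside, z along its axis. 
- jar_r1_mid (a point): One of the jars already in the chest (rear row): spice jar, glass with a wide pale cap, 42 mm across, 100 mm tall, cap = the top 20 mm; this point is its centre, 50 mm above its underside, z along its axis. 
- jar_r2_mid (a point): One of the jars already in the chest (rear row): spice jar, glass with a wide pale cap, 42 mm across, 100 mm tall, cap = the top 20 mm; this point is its centre, 50 mm above its underside, z along its axis. 
- jar_r3_mid (a point): One of the jars already in the chest (rear row): spice jar, glass with a wide pale cap, 42 mm across, 100 mm tall, cap = the top 20 mm; this point is its centre, 50 mm above its underside, z along its axis. 
- mug_mid (a point): White mug, bystander, 89 mm tall; all of it, handle included, lies within 60 mm of this point seen from above; point 44 mm above the worktop.
- glass_mid (a point): Empty drinking glass, bystander, 77 mm across, 89 mm tall; point on its axis at half height.
- timer_mid (a point): Round brass-topped kitchen timer, bystander, 68 mm across, 53 mm tall; point on its axis at half height.
- knife_block_foot (a point): Middle of the foot of a black knife block, always in this place; it lies within x = 0.62 to 0.83, y = -0.03 to 0.18 m and is about 0.25 m tall. Left of it a full-height wall pier fills x over 0.51, y over 0.28 m. Behind the chest two mills stand near the wall (x over 0.84 m). Keep the arm off them.
Things that resemble listed ones, but are neither listed nor needed, are in the scene too. What is shaped like the part that bears jar_out_mid but pink or red is not meant.

How it is judged (in metres and radians):
On the way, in this order (a step that is already met when the one before it is completed fails the run):
1. the lid stands open on its locked stay, nothing of the robot touching it, with the jar not yet in the chest (value of joint lid above 1.22 rad and value of joint stay_elbow above 2.8115 rad and contact force between chest and the arm below 0.1 N and contact force between chest and the fingers below 0.1 N and not (x of jar_out_mid in the frame of chest between -0.082 and 0.01 m and y of jar_out_mid in the frame of chest between -0.088 and 0.117 m and z of jar_out_mid in the frame of chest below 0.066 m and angle between jar_out_mid's own z axis and vertical below 0.12 rad)), for 0.3 s.
2. the jar stands upright on the floor of the empty front compartment (x of jar_out_mid in the frame of chest between -0.082 and 0.01 m and y of jar_out_mid in the frame of chest between -0.088 and 0.117 m and z of jar_out_mid in the frame of chest below 0.066 m and angle between jar_out_mid's own z axis and vertical below 0.12 rad), for 0.2 s.
At the end, for the whole second after the job is handed in: Lid raised (over 1.22 rad), its stay locked past straight (elbow over 2.81 rad); the jar released, still and upright (within 0.12 rad) on the floor of a front compartment (centre under 66 mm above the chest's underside); the five other jars upright in the chest (all of step 2 and value of joint lid above 1.22 rad and value of joint stay_elbow above 2.8115 rad and linear speed of jar_out below 0.02 m/s and contact force between jar_out and the fingers below 0.1 N and z of each of jar_f1_mid, jar_f2_mid, jar_r1_mid, jar_r2_mid, jar_r3_mid in the frame of chest below 0.066 m and angle between each of jar_f1_mid, jar_f2_mid, jar_r1_mid, jar_r2_mid, jar_r3_mid's own z axis and vertical below 0.12 rad and x of jar_f1_mid in the frame of chest between -0.082 and 0.082 m and y of jar_f1_mid in the frame of chest between -0.117 and 0.117 m and x of jar_f2_mid in the frame of chest between -0.082 and 0.082 m and y of jar_f2_mid in the frame of chest between -0.117 and 0.117 m and x of jar_r1_mid in the frame of chest between -0.082 and 0.082 m and y of jar_r1_mid in the frame of chest between -0.117 and 0.117 m and x of jar_r2_mid in the frame of chest between -0.082 and 0.082 m and y of jar_r2_mid in the frame of chest between -0.117 and 0.117 m and x of jar_r3_mid in the frame of chest between -0.082 and 0.082 m and y of jar_r3_mid in the frame of chest between -0.117 and 0.117 m); the robot touches nothing.
It fails at once if the mug, the glass or the timer is moved by more than 3 cm or tipped (distance of any of mug_mid, glass_mid, timer_mid from where it was at the start of the episode above 0.03 m or angle between any of mug_mid, glass_mid, timer_mid's own z axis and vertical above 0.35 rad).
It fails at once if the jar is dropped into the chest (faster than 0.7 m/s there) (x of jar_out_mid in the frame of chest between -0.082 and 0.082 m and y of jar_out_mid in the frame of chest between -0.117 and 0.117 m and z of jar_out_mid in the frame of chest below 0.1 m and linear speed of jar_out above 0.7 m/s).
It fails at once if a jar is tipped over (angle between any of jar_out_mid, jar_f1_mid, jar_f2_mid, jar_r1_mid, jar_r2_mid, jar_r3_mid's own z axis and vertical above 0.6 rad).
It also fails if it takes over 72 s, if anything falls off the work surface, if the arm or the gripper's body presses on something with over 40 N, if the wrist force passes 120 N, or if a joint passes its speed limit or range.

## Working session

There is one attempt and no reset: what is moved stays moved. The work goes in short steps, Python scripts to look and compute and a tool call to move; the robot and the scene stay as the last step left them, time stands still between calls to the robot, and variables do not carry over. Pictures are saved under pics/ and viewed, at most 10 in all, crops included, and the job is handed in when it is done.

Besides the shell and the picture viewer there is one more tool, called in YAML: its name, and indented under it one key for each argument. arm_command: Moves the arm, as the interface text tells. Shift numbers are shares of 500 mm and turn numbers shares of 120 degrees, none past 1 either way. Its arguments: {"type":"object","properties":{"commands":{"type":"array","items":{"type":"number"}},"newtons":{"type":"number"}},"required":["commands"]}

```bash
mkdir -p pics; ls
python3 - <<'E'
from rig import env, optics
import cv2,pickle
s=env.observe();print(s)
for n in("scene","side"):
    d=optics.get_image(n);cv2.imwrite(f"pics/{n}0.png",d["image"][:,:,::-1]);pickle.dump(d,open(f"pics/{n}.pkl","wb"))
    print(n,d["intrinsics"],d["origin"],d["orientation"])
E
```

```text
pics
{'time_s': 0.0, 'q': array([-8.13203568e+01,  2.18409057e+01,  7.43856315e+01,  5.69323498e-04,
        8.38587655e+01, -1.23353790e+01]), 'qvel': array([ 0.04060466,  0.0233262 , -0.02100908, -0.05962434,  0.04056936,
        0.02685036]), 'joint_efforts': array([-1.22624324e-04, -4.48459911e+01, -2.31272060e+01, -1.91115578e-04,
        4.85102821e-03,  1.74555572e-05]), 'position': array([ 0.19719841, -0.51313934,  0.24970739]), 'tool_rot': array([[ 9.33486854e-01,  3.58611555e-01, -2.14909669e-04],
       [ 3.58611470e-01, -9.33485749e-01,  1.47325264e-03],
       [ 3.27710309e-04, -1.45233105e-03, -9.99998892e-01]]), 'ft_force': array([0.7490014 , 0.23120084, 0.85827854]), 'wrist_torque': array([ 0.01493042,  0.01816397, -0.00736341]), 'gripper_force': 0.0, 'grip_width': 0.08521931672263969}
scene [[524.21001425   0.         284.0150402 ]
 [  0.         524.21001425 209.66512673]
 [  0.           0.           1.        ]] [-0.4441727   0.82090714  0.91911151] [[-0.61375861 -0.40023021  0.68052637]
 [-0.78922829  0.33338803 -0.51572388]
 [-0.02047107 -0.85362064 -0.52049278]]
side [[382.77631073   0.         282.49280566]
 [  0.         382.77631073 207.59322965]
 [  0.           0.           1.        ]] [ 0.5166801  -0.69123443  0.70285717] [[ 0.99417338 -0.07219067  0.08004867]
 [-0.10757453 -0.6172347   0.77939017]
 [-0.00685588 -0.78346016 -0.62140419]]
```

View pics/scene0.png

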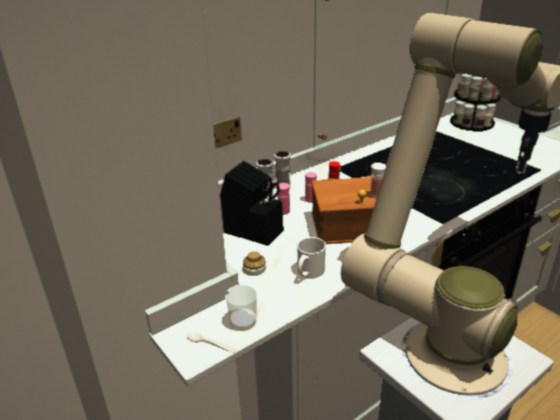

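View pics/side0.png

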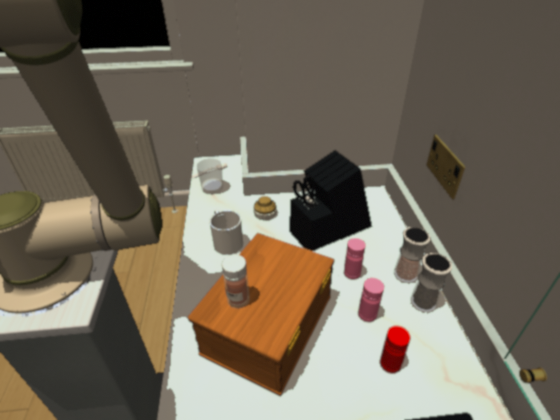

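The side view shows the chest at about (265,310) with the jar on its lid at (237,280). The mug is at (227,232), the timer at (265,206) and the glass at (210,175). In the scene view the knob is at (362,195). I'll enlarge the chest to read its corners.

Run:
```python
import cv2
a=cv2.imread("pics/side0.png")[200:400,180:420];cv2.imwrite("pics/c1.png",cv2.resize(a,None,fx=3,fy=3,interpolation=cv2.INTER_CUBIC)) # 720x600
a=cv2.imread("pics/scene0.png")[150:250,300:400];cv2.imwrite("pics/c2.png",cv2.resize(a,None,fx=6,fy=6,interpolation=cv2.INTER_CUBIC))
```

```text
(no output)
```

View pics/c1.png

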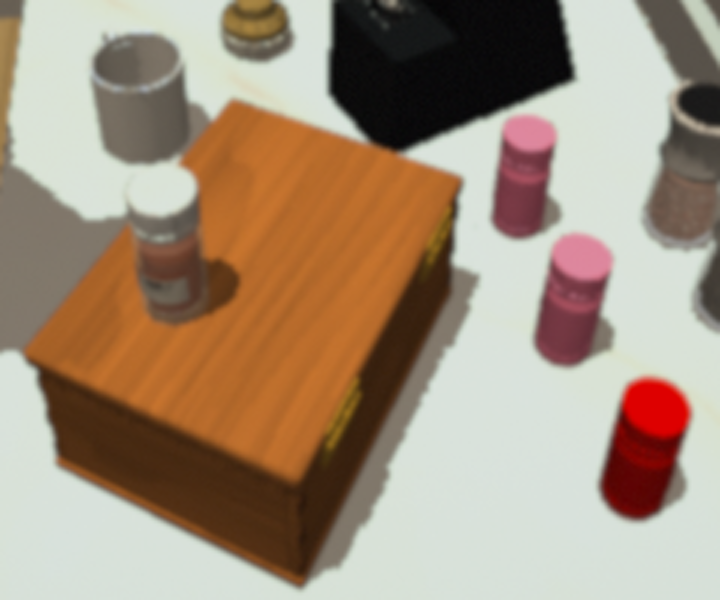

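View pics/c2.png

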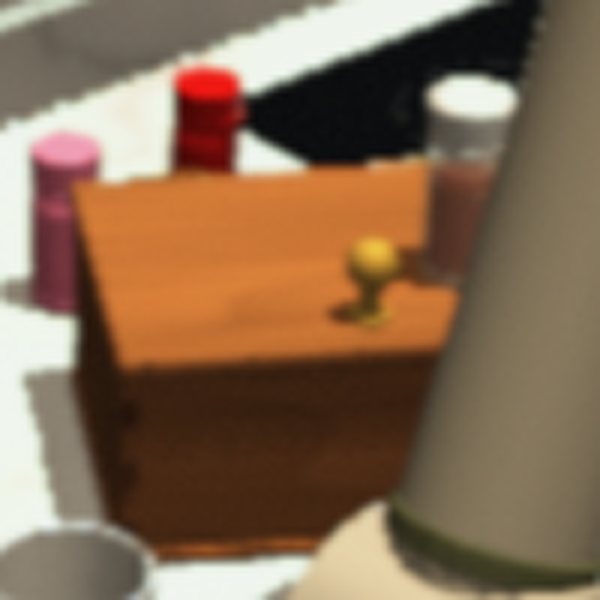

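```bash
cat > h.py <<'E'
import numpy as np,pickle
from scipy.optimize import least_squares
C={n:pickle.load(open(f"pics/{n}.pkl","rb")) for n in("scene","side")}
def proj(n,P):
    d=C[n];c=(np.atleast_2d(P)-d["origin"])@d["orientation"];k=d["intrinsics"]
    return np.c_[c[:,0]/c[:,2]*k[0,0]+k[0,2],c[:,1]/c[:,2]*k[1,1]+k[1,2]]
def ray(n,u,v,z):
    d=C[n];r=d["orientation"]@np.linalg.solve(d["intrinsics"],[u,v,1]);return d["origin"]+r*(z-d["origin"][2])/r[2]
def T(p,P):
    c,s=np.cos(p[2]),np.sin(p[2]);P=np.atleast_2d(P)
    return np.c_[p[0]+c*P[:,0]-s*P[:,1],p[1]+s*P[:,0]+c*P[:,1],P[:,2]]
E
python3 - <<'E'
from h import *
obs=[("side",[-.096,-.128,.126],189.2,318.2),("side",[.09,-.128,.126],280,361.8),("side",[.09,.128,.126],333.2,259.8),("side",[-.096,.128,.126],258.8,233.2),
("scene",[-.096,.128,.126],320.5,211),("scene",[.09,.128,.126],312.2,180.3),("scene",[-.068,0,.156],362,193.4)]
f=lambda p:np.concatenate([(proj(n,T(p,P))-[u,v])[0] for n,P,u,v in obs])
r=least_squares(f,[.5,-.1,0],loss="soft_l1");print(r.x,np.degrees(r.x[2]));print(f(r.x).reshape(-1,2).round(1))
p=r.x
print("knob",T(p,[-.068,0,.156]),"hinge",T(p,[.09,0,.112]),"knuckle",T(p,[.027,-.1055,.156]))
for y in(-.054,.0145,.083):print("comp",T(p,[-.029,y,.006]),proj("side",T(p,[-.029,y,.226])),proj("scene",T(p,[-.029,y,.226])))
print("jar",ray("side",234,262,.226),ray("scene",378,166.2,.226))
print("mug",ray("side",226,220.5,.089),"timer",ray("side",265,206,.04),"glass",ray("side",210,175,.05),"pinks",ray("side",354,277,0),ray("side",369,318,0),ray("side",392,370,0))
E
```

```text
[ 0.53826471 -0.20790619 -0.57457087] -32.92048567706242
[[-2.1  0. ]
 [ 0.1  0.1]
 [ 3.  -1.4]
 [-0.6 -1.4]
 [ 0.  -1.9]
 [-0.1 -1.1]
 [ 0.5 -0.6]]
knob [[ 0.48118377 -0.17094992  0.156     ]] hinge [[ 0.61381302 -0.2568189   0.112     ]] knuckle [[ 0.50359263 -0.3111394   0.156     ]]
comp [[ 0.48457374 -0.23747441  0.006     ]] [[236.69315751 264.25813502]] [[379.2294007 164.382814 ]]
comp [[ 0.52180175 -0.17997375  0.006     ]] [[256.81432161 239.3412086 ]] [[356.18604588 165.71429239]]
comp [[ 0.55902976 -0.1224731   0.006     ]] [[274.34678169 217.62998874]] [[333.01256845 167.05328944]]
jar [ 0.48008893 -0.23171343  0.226     ] [ 0.47868996 -0.22608238  0.226     ]
mug [0.45108856 0.04376435 0.089     ] timer [0.55414036 0.15298828 0.04      ] glass [0.39624398 0.31427545 0.05      ] pinks [ 7.48913553e-01 -9.62502227e-02 -1.11022302e-16] [ 0.75173688 -0.21348098  0.        ] [ 0.7621778  -0.33330382  0.        ]
```

```bash
cat > mv.py <<'E'
# planner: python3 mv.py x y z closing_yaw_deg tilt_deg tiltaxis_yaw_deg ; prints shift & turn fractions for arm_command
import sys,numpy as np
from scipy.spatial.transform import Rotation as R
def pose(yaw,tilt=0,ax=0):
    a=np.radians(yaw);y=np.array([np.cos(a),np.sin(a),0]);z=np.array([0,0,-1.]);M=np.c_[np.cross(y,z),y,z]
    b=np.radians(ax);return R.from_rotvec(np.radians(tilt)*np.array([np.cos(b),np.sin(b),0])).as_matrix()@M
def delta(s,p,M):
    R0=s["tool_rot"];d=R0.T@(np.array(p)-s["position"])/.5;w=np.degrees(R.from_matrix(R0.T@M).as_rotvec())/120
    return d.round(4),w.round(4)
if __name__=="__main__":
    from rig import env
    v=list(map(float,sys.argv[1:]));s=env.observe();d,w=delta(s,v[:3],pose(*v[3:]))
    print(s["time_s"],s["position"].round(4),"J6",s["q"].round(1),"F",s["ft_force"].round(1),"W",round(s["grip_width"],4));print(*d,*w,"rows>=",np.ceil(max(np.linalg.norm(d)*500/41.7,np.linalg.norm(w)*120/7.16)))
E
python3 mv.py 0.43 -0.22 0.40 -33
python3 - <<'E'
from rig import optics
from h import *
print(optics.get_image("wrist")["tool_from_camera"].round(4),optics.get_image("wrist")["intrinsics"].round(1))
for u,v in((178,300),(170,400),(200,390),(255,410),(400,405)):print(ray("side",u,v,0).round(3))
print(proj("side",[[.402,-.382,0],[.42,-.4,0]]))
E
```

```text
0.1 [ 0.1972 -0.5132  0.2498] J6 [-81.3  21.8  74.4  -0.   83.9 -12.3] F [-0.3  0.6 -0.2] W 0.0854
0.645 -0.3808 -0.2998 -0.0006 -0.0003 -0.2999 rows>= 10.0
[[-2.000e-04 -9.577e-01 -2.877e-01  7.270e-02]
 [ 1.000e+00 -4.000e-04  4.000e-04  2.000e-04]
 [-5.000e-04 -2.877e-01  9.577e-01 -1.241e-01]
 [ 0.000e+00  0.000e+00  0.000e+00  1.000e+00]] [[326.2   0.  279.7]
 [  0.  326.2 205.1]
 [  0.    0.    1. ]]
[ 0.335 -0.118  0.   ]
[ 0.344 -0.344  0.   ]
[ 0.397 -0.331  0.   ]
[ 0.497 -0.378  0.   ]
[ 0.755 -0.398  0.   ]
[[200.9335645  418.31670616]
 [210.94010263 428.08486597]]
```

arm_command:
  commands: [-1,0.645,-0.38,-0.3,0,0,-0.3,-1,0.645,-0.38,-0.3,0,0,-0.3,-1,0.645,-0.38,-0.3,0,0,-0.3,-1,0.645,-0.38,-0.3,0,0,-0.3,-1,0.645,-0.38,-0.3,0,0,-0.3,-1,0.645,-0.38,-0.3,0,0,-0.3,-1,0.645,-0.38,-0.3,0,0,-0.3,-1,0.645,-0.38,-0.3,0,0,-0.3,-1,0.645,-0.38,-0.3,0,0,-0.3,-1,0.645,-0.38,-0.3,0,0,-0.3,-1,0.645,-0.38,-0.3,0,0,-0.3,-1,0.645,-0.38,-0.3,0,0,-0.3]
  newtons: 30

```text
time_s: 1.2
position: [0.4306, -0.2195, 0.4005]
tool_rot: [[0.542, 0.84, 0.0], [0.84, -0.542, -0.001], [-0.0, 0.001, -1.0]]
ft_force: [-0.6, 0.3, -0.1]
grip_width: 0.0854
gripper_force: 0.0
```

Run:
```python
from rig import env,optics
import cv2,pickle
s=env.observe();d=optics.get_image("wrist");pickle.dump((s,d),open("pics/w1.pkl","wb"))
print(s["position"],s["q"].round(1),s["tool_rot"].round(3).tolist());cv2.imwrite("pics/w1.png",cv2.resize(d["image"][:,:,::-1],(800,600),interpolation=cv2.INTER_CUBIC))
```

```text
[ 0.43064129 -0.21952476  0.40048954] [-41.1  11.1  65.4  -0.  103.5  -8.2] [[0.542, 0.84, 0.0], [0.84, -0.542, -0.001], [-0.0, 0.001, -1.0]]
```

View pics/w1.png

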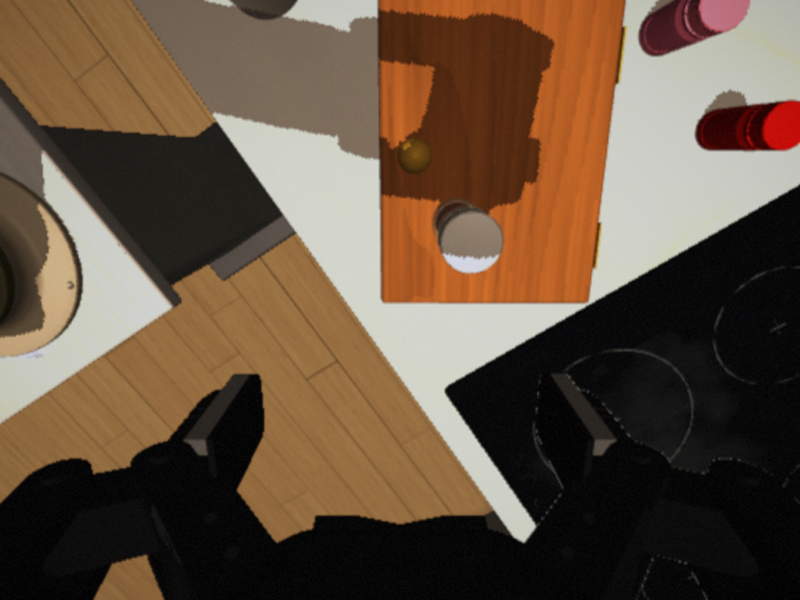

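```bash
cat >> h.py <<'E'
def wadd(name,s,d):
    t=d["tool_from_camera"];R0=s["tool_rot"];C[name]=dict(origin=s["position"]+R0@t[:3,3],orientation=R0@t[:3,:3],intrinsics=d["intrinsics"])
wadd("w1",*pickle.load(open("pics/w1.pkl","rb")))
E
python3 - <<'E'
from h import *
k=.7
W=lambda P,u,v:("w1",P,u*k,v*k)
obs=[("side",[-.096,-.128,.126],189.2,318.2),("side",[.09,-.128,.126],280,361.8),("side",[-.096,.128,.126],258.8,233.2),
("scene",[-.096,.128,.126],320.5,211),("scene",[.09,.128,.126],312.2,180.3),("scene",[-.068,0,.156],362,193.4),
W([-.096,-.128,.126],383,301),W([.09,-.128,.126],589,301),W([-.068,0,.156],414,155)]
obs=[o+((1.,) if o[0]!="w1" else (3.,)) for o in obs]
f=lambda p:np.concatenate([w*(proj(n,T(p,P))-[u,v])[0] for n,P,u,v,w in obs])
r=least_squares(f,[.5,-.2,-.57],loss="soft_l1");p=r.x;print(p,np.degrees(p[2]));print((f(p).reshape(-1,2)).round(1).tolist())
np.save("chest.npy",p)
for q in([-.068,0,.156],[.027,-.1055,.156],[-.029,-.054,.006]):print(T(p,q).round(4))
print("jar",ray("w1",471*k,241*k,.226))
print("spots",proj("w1",[[.41,-.385,0],[.37,-.31,0],[.40,-.36,0]])/k, [ray("w1",450*k,388*k,0),ray("w1",330*k,290*k,0),ray("w1",480*k,500*k,0)])
E
python3 mv.py 0.482 -0.232 0.27 -33
```

```text
[ 0.5362898  -0.20201681 -0.56190851] -32.194986130744155
[[-2.6, -1.8], [-0.3, -3.3], [-2.6, -3.0], [-0.6, -0.7], [-1.4, -0.1], [-0.1, 0.2], [-1.2, 5.1], [1.0, 0.2], [0.6, -0.6]]
[[ 0.4787 -0.1658  0.156 ]]
[[ 0.5029 -0.3057  0.156 ]]
[[ 0.483  -0.2323  0.006 ]]
jar [ 0.47924251 -0.22951611  0.226     ]
spots [[458.89123603 344.1660303 ]
 [397.75468844 312.05694418]
 [441.16016362 332.21644214]] [array([ 0.37031008, -0.42995124,  0.        ]), array([ 0.31811854, -0.24389997,  0.        ]), array([ 0.31719593, -0.59702804,  0.        ])]
1.25 [ 0.4301 -0.2203  0.3999] J6 [-41.2  11.1  65.4  -0.  103.5  -8.3] F [ 0.2 -0.4 -0.2] W 0.0856
0.0369 0.1001 0.2597 -0.0004 0.0001 0.0006 rows>= 4.0
```

arm_command:
  commands: [-1,0.0376,0.092,0.2,0,0,0,-1,0.0376,0.092,0.2,0,0,0,-1,0.0376,0.092,0.25,0,0,0,-1,0.0376,0.092,0.26,0,0,0,-1,0.0376,0.092,0.3,0,0,0,-1,0.0376,0.092,0.34,0,0,0,-1,0.0376,0.092,0.378,0,0,0,-1,0.0376,0.092,0.378,0,0,0,0.1,0.0376,0.092,0.378,0,0,0,0.1,0.0376,0.092,0.378,0,0,0]

```text
time_s: 2.08
position: [0.4789, -0.2305, 0.2122]
tool_rot: [[0.545, 0.838, 0.001], [0.838, -0.545, -0.001], [-0.0, 0.001, -1.0]]
ft_force: [0.6, -0.4, -0.3]
grip_width: 0.0639
gripper_force: 0.0
```

arm_command:
  commands: [1,0,0,0,0,0,0,1,0,0,0,0,0,0,1,0,0,0,0,0,0,1,0,0,0,0,0,0,1,0,0,0,0,0,0,1,0,0,0,0,0,0,1,0,0,0,0,0,0]
  newtons: 25

```text
time_s: 2.67
position: [0.4794, -0.2301, 0.2125]
tool_rot: [[0.544, 0.839, 0.002], [0.839, -0.544, -0.002], [-0.0, 0.003, -1.0]]
ft_force: [-0.5, -0.7, 6.0]
grip_width: 0.0393
gripper_force: 25.4
```

```bash
python3 mv.py 0.40 -0.36 0.30 -32.8; python3 mv.py .4 -.36 .087 -32.8
```

```text
2.6667 [ 0.4794 -0.2301  0.2125] J6 [-38.4  21.7  81.1  -0.   77.1  -5.4] F [-0.5 -0.7  6. ] W 0.0393
-0.3045 0.0088 -0.1748 0.0013 0.0002 -0.0015 rows>= 5.0
2.6667 [ 0.4794 -0.2301  0.2125] J6 [-38.4  21.7  81.1  -0.   77.1  -5.4] F [-0.5 -0.7  6. ] W 0.0393
-0.3043 0.0076 0.2512 0.0013 0.0002 -0.0015 rows>= 5.0
```

arm_command:
  commands: [1,0,0,-0.08,0,0,0,1,0,0,-0.14,0,0,0,1,-0.07,0,-0.15,0,0,0,1,-0.14,0.003,-0.15,0,0,0,1,-0.22,0.005,-0.14,0,0,0,1,-0.29,0.008,-0.1,0,0,0,1,-0.304,0.008,-0.04,0,0,0,1,-0.304,0.008,0.04,0,0,0,1,-0.304,0.008,0.12,0,0,0,1,-0.304,0.008,0.19,0,0,0,1,-0.304,0.008,0.225,0,0,0,1,-0.304,0.008,0.235,0,0,0]

```text
time_s: 3.67
position: [0.3986, -0.358, 0.0907]
tool_rot: [[0.544, 0.839, -0.004], [0.839, -0.544, 0.005], [0.002, -0.006, -1.0]]
ft_force: [-0.3, -0.2, -0.3]
grip_width: 0.0398
gripper_force: 26.0
```

arm_command:
  commands: [1,0,0,0.005,0,0,0,1,0,0,0.01,0,0,0,1,0,0,0.013,0,0,0,1,0,0,0.013,0,0,0]

```text
time_s: 4.0
position: [0.3999, -0.3597, 0.0883]
tool_rot: [[0.544, 0.839, 0.001], [0.839, -0.544, -0.002], [-0.001, 0.002, -1.0]]
ft_force: [0.1, -0.2, -1.0]
grip_width: 0.0395
gripper_force: 26.0
```

arm_command:
  commands: [1,0,0,0.003,0,0,0,1,0,0,0.005,0,0,0,1,0,0,0.005,0,0,0]

```text
time_s: 4.25
position: [0.3999, -0.3599, 0.0864]
tool_rot: [[0.544, 0.839, 0.001], [0.839, -0.544, -0.002], [-0.001, 0.002, -1.0]]
ft_force: [-0.7, 0.6, 9.1]
grip_width: 0.0396
gripper_force: 26.5
```

Contact. Now I'll release the jar and rise.

arm_command:
  commands: [0.2,0,0,-0.002,0,0,0,-0.4,0,0,-0.002,0,0,0,-1,0,0,-0.002,0,0,0,-1,0,0,-0.002,0,0,0,-1,0,0,-0.002,0,0,0,-1,0,0,-0.04,0,0,0,-1,0,0,-0.11,0,0,0,-1,0,0,-0.19,0,0,0,-1,0,0,-0.27,0,0,0,-1,0,0,-0.35,0,0,0,-1,0,0,-0.35,0,0,0,-1,0,0,-0.35,0,0,0]

```text
time_s: 5.25
position: [0.3999, -0.3597, 0.2616]
tool_rot: [[0.544, 0.839, 0.003], [0.839, -0.544, -0.004], [-0.002, 0.004, -1.0]]
ft_force: [-0.3, 0.4, -0.9]
grip_width: 0.0854
gripper_force: 0.0
```

```bash
python3 mv.py 0.4787 -0.1658 0.23 57.8;python3 mv.py 0.4787 -0.1658 0.23 -122.2
python3 - <<'E'
from rig import env,optics
import cv2,pickle
s=env.observe();d=optics.get_image("wrist");pickle.dump((s,d),open("pics/w2.pkl","wb"))
cv2.imwrite("pics/w2.png",cv2.resize(d["image"][:,:,::-1],(800,600),interpolation=cv2.INTER_CUBIC))
E
```

```text
5.25 [ 0.3999 -0.3597  0.2616] J6 [-54.6  20.   75.2   0.   84.5 -21.6] F [-0.3  0.4 -0.9] W 0.0854
0.4112 -0.0791 0.0622 0.0009 0.0021 -0.7565 rows>= 13.0
5.25 [ 0.3999 -0.3597  0.2616] J6 [-54.6  20.   75.2   0.   84.5 -21.6] F [-0.3  0.4 -0.9] W 0.0854
0.4112 -0.0791 0.0622 0.0021 -0.0009 0.7435 rows>= 13.0
```

View pics/w2.png

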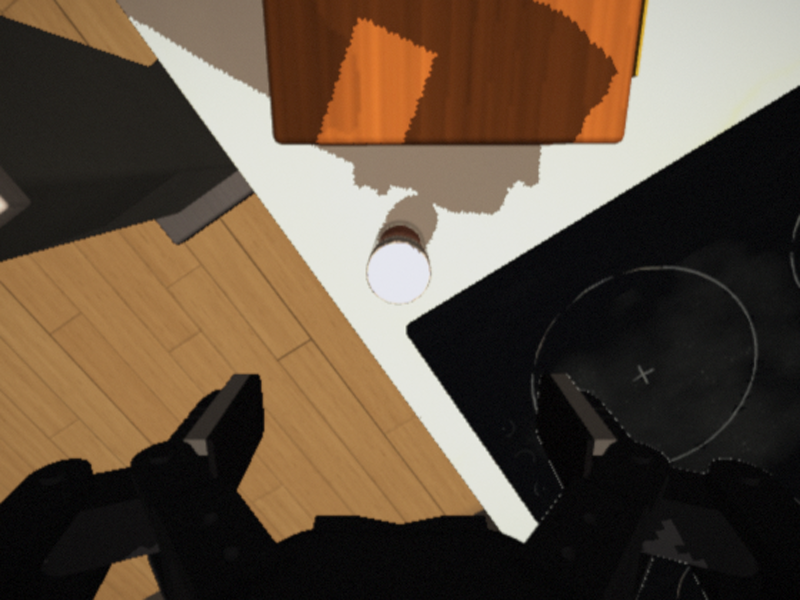

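The jar stands upright on the white worktop with its cap at (398,270). The lid's front-right corner is at (275,142) and the rear-right at (624,142). I'll refine the chest pose from these.

```bash
cat >> h.py <<'E'
wadd("w2",*pickle.load(open("pics/w2.pkl","rb")))
E
python3 - <<'E'
from h import *
k=.7
obs=[("w1",[-.096,-.128,.126],383,301),("w1",[.09,-.128,.126],589,301),("w1",[-.068,0,.156],414,155),("w2",[-.096,-.128,.126],275,141),("w2",[.09,-.128,.126],624,141)]
f=lambda p:np.concatenate([(proj(n,T(p,P))-[u*k,v*k])[0] for n,P,u,v in obs])
r=least_squares(f,[.5,-.2,-.57],loss="soft_l1");p=r.x;print(p,np.degrees(p[2]));print((f(p).reshape(-1,2)).round(1).tolist())
np.save("chest.npy",p)
for q in([-.068,0,.156],[.027,-.1055,.156],[-.029,-.054,.006]):print(T(p,q).round(4))
print("knob w1",ray("w1",414*k,155*k,.156),"jar",ray("w2",398*k,271*k,.1))
E
```

```text
[ 0.53702117 -0.20247694 -0.5717986 ] -32.761646758914296
[[-0.7, 1.0], [-0.1, 0.7], [1.0, -0.9], [-0.8, 0.4], [0.6, -0.6]]
[[ 0.4798 -0.1657  0.156 ]]
[[ 0.5026 -0.3058  0.156 ]]
[[ 0.4834 -0.2322  0.006 ]]
knob w1 [ 0.47844197 -0.16583772  0.156     ] jar [ 0.40005845 -0.35861446  0.1       ]
```

arm_command:
  commands: [-1,0.41,-0.078,0,0,0,-0.75,-1,0.41,-0.078,0,0,0,-0.75,-1,0.41,-0.078,0,0,0,-0.75,-1,0.41,-0.078,0,0,0,-0.75,-1,0.41,-0.078,0,0,0,-0.75,-1,0.41,-0.078,0.02,0,0,-0.75,-1,0.41,-0.078,0.04,0,0,-0.75,-1,0.41,-0.078,0.06,0,0,-0.75,-1,0.41,-0.078,0.06,0,0,-0.75,-1,0.41,-0.078,0.06,0,0,-0.75,-1,0.41,-0.078,0.06,0,0,-0.75,-1,0.41,-0.078,0.06,0,0,-0.75]

```text
time_s: 6.3
position: [0.4779, -0.1658, 0.2278]
tool_rot: [[-0.802, 0.597, -0.003], [0.597, 0.802, 0.002], [0.004, -0.0, -1.0]]
ft_force: [0.0, -0.5, 0.1]
grip_width: 0.0852
gripper_force: 0.0
```

arm_command:
  commands: [-0.6,0,0,0,0,0,-0.02,-0.6,0,0,0,0,0,-0.02,-0.6,0,0,0,0,0,-0.02]

```text
time_s: 6.55
position: [0.478, -0.1659, 0.2284]
tool_rot: [[-0.822, 0.57, -0.002], [0.57, 0.822, 0.002], [0.003, -0.0, -1.0]]
ft_force: [0.4, -0.9, 0.2]
grip_width: 0.0681
gripper_force: 0.0
```

```bash
python3 mv.py 0.479 -0.1657 0.157 57.2
```

```text
6.55 [ 0.478  -0.1659  0.2284] J6 [-32.6  18.5  83.3   0.   78.4 -87.8] F [ 0.4 -0.9  0.2] W 0.0681
-0.0018 0.0014 0.1428 -0.0 -0.0014 -0.0162 rows>= 2.0
```

arm_command:
  commands: [-0.5,-0.002,0.001,0.05,0,0,-0.016,-0.5,-0.002,0.001,0.1,0,0,-0.016,-0.4,-0.002,0.001,0.143,0,0,-0.016,-0.4,-0.002,0.001,0.143,0,0,-0.016,1,-0.002,0.001,0.143,0,0,-0.016,1,-0.002,0.001,0.143,0,0,-0.016,1,-0.002,0.001,0.143,0,0,-0.016,1,-0.002,0.001,0.143,0,0,-0.016,1,-0.002,0.001,0.143,0,0,-0.016,1,-0.002,0.001,0.143,0,0,-0.016,1,-0.002,0.001,0.143,0,0,-0.016,1,-0.002,0.001,0.143,0,0,-0.016]
  newtons: 30

```text
time_s: 7.55
position: [0.4802, -0.1665, 0.1597]
tool_rot: [[-0.841, 0.541, 0.003], [0.541, 0.841, -0.001], [-0.003, 0.0, -1.0]]
ft_force: [-0.6, 1.9, 5.8]
grip_width: 0.0238
gripper_force: 29.4
```

```bash
cat > arc.py <<'E'
# knob positions along the arc, as tool shifts from the present pose (vertical tool), lid angles in deg
from h import *; from mv import delta,pose; from rig import env
p=np.load("chest.npy");s=env.observe();k0=T(p,[-.068,0,.156])[0];off=s["position"]-k0;print(off.round(4),s["ft_force"].round(1))
for a in (10,20,30,40,50,60,68,72,75.06,78):
    t=np.radians(a);x=-.158*np.cos(t)+.044*np.sin(t)+.09;z=.158*np.sin(t)+.044*np.cos(t)+.112
    print(a,delta(s,T(p,[x,0,z])[0]+off,pose(57.2))[0])
E
python3 arc.py
```

```text
[ 0.0003 -0.0008  0.0037] [-0.6  1.9  5.8]
10 [-0.0202  0.     -0.0535]
20 [-0.0495  0.     -0.1026]
30 [-0.0868 -0.     -0.146 ]
40 [-0.131  -0.     -0.1822]
50 [-0.1809 -0.     -0.2101]
60 [-2.349e-01 -1.000e-04 -2.290e-01]
68 [-2.799e-01 -1.000e-04 -2.372e-01]
72 [-3.027e-01 -1.000e-04 -2.389e-01]
75.06 [-3.202e-01 -1.000e-04 -2.391e-01]
78 [-3.371e-01 -1.000e-04 -2.384e-01]
```

arm_command:
  commands: [1,-0.009,0,-0.027,0,0,0,1,-0.0202,0,-0.0535,0,0,0,1,-0.034,0,-0.0788,0,0,0,1,-0.0495,0,-0.1026,0,0,0,1,-0.067,0,-0.125,0,0,0,1,-0.0868,0,-0.146,0,0,0,1,-0.108,0,-0.165,0,0,0,1,-0.131,0,-0.1822,0,0,0,1,-0.155,0,-0.197,0,0,0,1,-0.181,0,-0.21,0,0,0,1,-0.207,0,-0.2205,0,0,0,1,-0.235,0,-0.229,0,0,0]

```text
time_s: 8.55
position: [0.5783, -0.2299, 0.2733]
tool_rot: [[-0.841, 0.541, -0.001], [0.541, 0.841, 0.0], [0.001, -0.0, -1.0]]
ft_force: [-1.8, -0.1, -4.6]
grip_width: 0.0236
gripper_force: 29.5
```

Run:
```python
from h import *; from mv import delta,pose; from rig import env
p=np.load("chest.npy");s=env.observe();print(s["position"],s["ft_force"].round(1),s["grip_width"])
c=T([0,0,-p[2]],s["position"]-[p[0],p[1],0])[0];print("chest frame",c,"knob angle lid",np.degrees(np.arctan2(c[2]-.112,.09-c[0]))-15.56,np.hypot(c[2]-.112,.09-c[0]))
```

```text
[ 0.57829158 -0.22985374  0.27325247] [-1.8 -0.1 -4.6] 0.023618021400712567
chest frame [ 0.04952032 -0.00068866  0.27325247] knob angle lid 60.34806809810675 0.16625572120792262
```

arm_command:
  commands: [1,-0.022,0,-0.005,0,0,0,1,-0.045,0,-0.008,0,0,0,1,-0.057,0,-0.009,0,0,0,1,-0.068,0,-0.01,0,0,0,1,-0.077,0,-0.01,0,0,0,1,-0.085,0,-0.01,0,0,0,1,-0.085,0,-0.01,0,0,0,1,-0.085,0,-0.01,0,0,0]

```text
time_s: 9.22
position: [0.6141, -0.2528, 0.2779]
tool_rot: [[-0.841, 0.541, 0.0], [0.541, 0.841, -0.0], [-0.0, -0.0, -1.0]]
ft_force: [-0.1, 0.1, -0.9]
grip_width: 0.0001
gripper_force: 0.0
```

arm_command:
  commands: [1,-0.006,0,0,0,0,0,1,-0.006,0,0,0,0,0]

```text
time_s: 9.38
position: [0.6168, -0.2545, 0.2779]
tool_rot: [[-0.841, 0.541, 0.0], [0.541, 0.841, -0.0], [-0.0, 0.0, -1.0]]
ft_force: [-0.6, -0.7, 0.7]
grip_width: 0.0001
gripper_force: 0.0
```

The grip slipped off the knob, so I'll check where the lid is.

Run:
```python
from rig import env,optics
import cv2,numpy as np
a=optics.get_image("side")["image"][120:390,160:440,::-1];b=optics.get_image("scene")["image"][100:250,280:435,::-1]
im=np.hstack([cv2.resize(a,(420,405),interpolation=cv2.INTER_CUBIC),cv2.resize(b,(380,405),interpolation=cv2.INTER_CUBIC)])
cv2.imwrite("pics/s3.png",im)
```

```text
(no output)
```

View pics/s3.png

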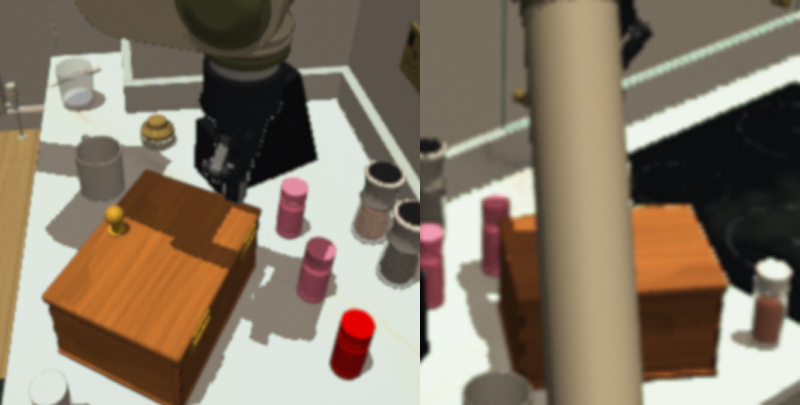

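The lid fell shut again, but nothing else moved, and the knob is back in place. I'll grip it again, lower and harder.

```bash
python3 - <<'E'
from h import *
print(ray("side",236,262.7,.156))
E
python3 mv.py 0.479 -0.1657 0.23 57.2; python3 mv.py 0.479 -0.1657 0.150 57.2
```

```text
[ 0.47857662 -0.1665744   0.156     ]
9.4833 [ 0.6167 -0.2543  0.2779] J6 [-32.6  33.5  49.9   0.   96.6 -89.8] F [-0.2  0.4  1. ] W -0.0001
0.3275 0.0003 0.0958 0.0 0.0 0.0007 rows>= 5.0
9.4833 [ 0.6167 -0.2543  0.2779] J6 [-32.6  33.5  49.9   0.   96.6 -89.8] F [-0.2  0.4  1. ] W -0.0001
0.3275 0.0003 0.2558 0.0 0.0 0.0007 rows>= 5.0
```

arm_command:
  commands: [-0.4,0.08,0,0.0,0,0,0,-0.4,0.16,0,0.02,0,0,0,-0.4,0.24,0,0.05,0,0,0,-0.4,0.31,0,0.08,0,0,0,-0.4,0.328,0,0.096,0,0,0,-0.4,0.328,0,0.13,0,0,0,-0.4,0.328,0,0.18,0,0,0,-0.4,0.328,0,0.23,0,0,0,-0.4,0.328,0,0.255,0,0,0,-0.4,0.328,0,0.255,0,0,0]

```text
time_s: 10.32
position: [0.4776, -0.1651, 0.1481]
tool_rot: [[-0.841, 0.541, -0.004], [0.541, 0.841, 0.003], [0.005, -0.0, -1.0]]
ft_force: [-0.1, -0.3, 0.1]
grip_width: 0.0597
gripper_force: 0.0
```

arm_command:
  commands: [1,0,0,0,0,0,0,1,0,0,0,0,0,0,1,0,0,0,0,0,0,1,0,0,0,0,0,0,1,0,0,0,0,0,0,1,0,0,0,0,0,0,1,0,0,0,0,0,0]
  newtons: 70

```text
time_s: 10.9
position: [0.4793, -0.1659, 0.1518]
tool_rot: [[-0.841, 0.54, 0.003], [0.54, 0.841, -0.001], [-0.003, 0.0, -1.0]]
ft_force: [1.0, 0.9, 5.9]
grip_width: 0.0226
gripper_force: 68.1
```

```bash
python3 arc.py
```

```text
[-0.0005 -0.0002 -0.0042] [1.  0.9 5.9]
10 [-0.0202  0.     -0.0535]
20 [-0.0495 -0.     -0.1026]
30 [-0.0868 -0.     -0.146 ]
40 [-0.131  -0.     -0.1821]
50 [-1.809e-01 -1.000e-04 -2.101e-01]
60 [-2.349e-01 -1.000e-04 -2.290e-01]
68 [-2.799e-01 -1.000e-04 -2.371e-01]
72 [-3.028e-01 -2.000e-04 -2.388e-01]
75.06 [-3.203e-01 -2.000e-04 -2.391e-01]
78 [-3.371e-01 -2.000e-04 -2.384e-01]
```

arm_command:
  commands: [1,-0.009,0,-0.027,0,0,0,1,-0.0202,0,-0.0535,0,0,0,1,-0.034,0,-0.0788,0,0,0,1,-0.0495,0,-0.1026,0,0,0,1,-0.067,0,-0.125,0,0,0,1,-0.0868,0,-0.146,0,0,0,1,-0.108,0,-0.165,0,0,0,1,-0.131,0,-0.1822,0,0,0,1,-0.155,0,-0.197,0,0,0,1,-0.181,0,-0.21,0,0,0,1,-0.194,0,-0.2155,0,0,0,1,-0.207,0,-0.2205,0,0,0]

```text
time_s: 11.9
position: [0.5662, -0.222, 0.2609]
tool_rot: [[-0.841, 0.541, 0.0], [0.541, 0.841, -0.0], [-0.0, -0.0, -1.0]]
ft_force: [-0.7, -0.0, -0.2]
grip_width: -0.0001
gripper_force: 0.0
```

arm_command:
  commands: [1,-0.014,0,-0.0045,0,0,0,1,-0.028,0,-0.0085,0,0,0,1,-0.028,0,-0.0085,0,0,0]

```text
time_s: 12.15
position: [0.5782, -0.2298, 0.2657]
tool_rot: [[-0.841, 0.541, 0.001], [0.541, 0.841, -0.001], [-0.002, -0.0, -1.0]]
ft_force: [-0.1, 0.1, 0.2]
grip_width: -0.0005
gripper_force: 0.0
```

```bash
cat > la.py <<'E'
from h import *; from rig import env
p=np.load("chest.npy");s=env.observe();print(s["position"].round(4),s["ft_force"].round(1),s["wrist_torque"].round(2),round(s["grip_width"],4))
c=T([0,0,-p[2]],s["position"]-[p[0],p[1],-.0042])[0];print("chest",c.round(4),"lid",np.degrees(np.arctan2(c[2]-.112,.09-c[0]))-15.56,np.hypot(c[2]-.112,.09-c[0]))
E
python3 la.py
```

```text
[ 0.5782 -0.2298  0.2657] [-0.1  0.1  0.2] [-0.04  0.03 -0.02] -0.0005
chest [ 0.0494 -0.0007  0.2699] lid 60.02820871738659 0.16301645020569666
```

Run:
```python
from h import *; from mv import *; from rig import env
s=env.observe();M=pose(57.2,-50,57.2);print(M.round(2)[:,2])
k=np.array([.4788,-.1658,.156])
print(delta(s,k-.08*M[:,2],M),delta(s,k+.002*M[:,2],M))
```

```text
[ 0.64 -0.41 -0.64]
(array([0.3592, 0.0004, 0.1159]), array([ 2.000e-04, -4.158e-01,  6.000e-04])) (array([2.338e-01, 2.000e-04, 2.215e-01]), array([ 2.000e-04, -4.158e-01,  6.000e-04]))
```

arm_command:
  commands: [-0.4,0.07,0,0.0,0,-0.05,0,-0.4,0.14,0,0.0,0,-0.1,0,-0.4,0.21,0,0.01,0,-0.15,0,-0.4,0.28,0,0.04,0,-0.2,0,-0.4,0.33,0,0.08,0,-0.25,0,-0.4,0.359,0,0.116,0,-0.3,0,-0.4,0.359,0,0.116,0,-0.36,0,-0.4,0.359,0,0.116,0,-0.416,0,-0.4,0.359,0,0.116,0,-0.416,0,-0.4,0.359,0,0.116,0,-0.416,0,-0.4,0.359,0,0.116,0,-0.416,0]

```text
time_s: 13.07
position: [0.4293, -0.1295, 0.2353]
tool_rot: [[-0.561, 0.543, 0.625], [0.36, 0.84, -0.407], [-0.746, -0.003, -0.666]]
ft_force: [-0.0, -0.3, -0.5]
grip_width: 0.0598
gripper_force: 0.0
```

Run:
```python
from h import *; from mv import *; from rig import env,optics
import cv2
s=env.observe();M=pose(57.2,-50,57.2)
k=np.array([.4788,-.1658,.156])
print(s["position"],s["tool_rot"].round(3)[:,2],s["q"].round(1),delta(s,k+.002*M[:,2],M))
d=optics.get_image("wrist")
cv2.imwrite("pics/w3.png",d["image"][:,:,::-1])
```

```text
[ 0.429312   -0.12950005  0.2352788 ] [ 0.625 -0.407 -0.666] [-31.2   1.4 120.5  -8.1  10.  -81. ] (array([ 0.0364, -0.0066,  0.201 ]), array([-0.0018, -0.015 ,  0.0007]))
```

View pics/w3.png

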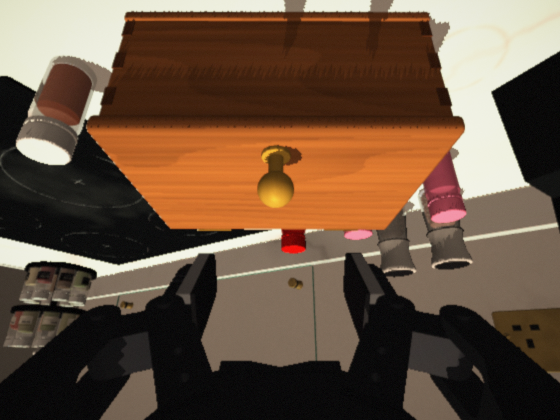

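The lid is shut with the knob centred at (276,189). Joint 5 reached its limit, so I'll use about 35° of tilt instead.

Run:
```python
from h import *; from mv import *; from rig import env
s=env.observe();M=pose(57.2,-35,57.2)
k=np.array([.4788,-.1658,.156])
print(delta(s,k-.07*M[:,2],M));print(delta(s,k+.002*M[:,2],M))
```

```text
(array([ 0.0042, -0.007 ,  0.0599]), array([-0.0019,  0.1096,  0.0003]))
(array([ 0.037 , -0.0064,  0.2001]), array([-0.0019,  0.1096,  0.0003]))
```

arm_command:
  commands: [-0.4,0,-0.004,0.02,0,0.05,0,-0.4,0.004,-0.007,0.04,-0.002,0.11,0,-0.4,0.004,-0.007,0.04,-0.002,0.11,0,-0.4,0.004,-0.007,0.04,-0.002,0.11,0,-0.4,0.004,-0.007,0.04,-0.002,0.11,0]

```text
time_s: 13.53
position: [0.4382, -0.1398, 0.2189]
tool_rot: [[-0.689, 0.542, 0.481], [0.444, 0.841, -0.311], [-0.573, -0.0, -0.82]]
ft_force: [-1.1, 0.7, -0.4]
grip_width: 0.0598
gripper_force: 0.0
```

Run:
```python
from h import *; from mv import *; from rig import env
s=env.observe();M=pose(57.2,-35,57.2)
k=np.array([.4788,-.1658,.156]);print(s["position"],s["q"].round(1))
print(delta(s,k-.07*M[:,2],M));print(delta(s,k+.002*M[:,2],M))
```

```text
[ 0.43823842 -0.13981177  0.21888819] [-32.3   4.6 112.5  -0.6  28.  -89.1]
(array([-0.0068,  0.0003,  0.0183]), array([-0.0002, -0.0005,  0.0001]))
(array([-0.0069,  0.0003,  0.1623]), array([-0.0002, -0.0005,  0.0001]))
```

arm_command:
  commands: [-0.4,-0.007,0,0.05,0,0,0,-0.4,-0.007,0,0.1,0,0,0,-0.4,-0.007,0,0.14,0,0,0,-0.4,-0.007,0,0.162,0,0,0,-0.4,-0.007,0,0.162,0,0,0,1,-0.007,0,0.162,0,0,0,1,-0.007,0,0.162,0,0,0,1,-0.007,0,0.162,0,0,0,1,-0.007,0,0.162,0,0,0,1,-0.007,0,0.162,0,0,0,1,-0.007,0,0.162,0,0,0,1,-0.007,0,0.162,0,0,0]
  newtons: 50

```text
time_s: 14.53
position: [0.4795, -0.166, 0.1559]
tool_rot: [[-0.689, 0.541, 0.482], [0.444, 0.841, -0.31], [-0.573, -0.0, -0.82]]
ft_force: [-4.1, 4.6, 6.2]
grip_width: 0.0234
gripper_force: 48.5
```

```bash
cat > arc2.py <<'E'
from h import *; from mv import *; from rig import env
p=np.load("chest.npy");s=env.observe();h=T(p,[.09,0,.112])[0];ax=np.array([-np.sin(p[2]),np.cos(p[2]),0])
print(s["position"].round(4),s["ft_force"].round(1),s["wrist_torque"].round(2),"w",round(s["grip_width"],4),s["q"].round(1))
kn=T(p,[-.068,0,.156])[0]
import sys
a0=float(sys.argv[1]);frac=float(sys.argv[2])   # present lid deg, share of turn followed by tool
for a in map(float,sys.argv[3:]):
    q=lambda t:h+R.from_rotvec(np.radians(t)*ax).apply(kn-h)
    d,w=delta(s,s["position"]+q(a)-q(a0),R.from_rotvec(np.radians((a-a0)*frac)*ax).as_matrix()@s["tool_rot"])
    print(a,*d,*w)
E
python3 arc2.py 0 0.85 4 8 12 16 20 24 28 32 36 40 44 48
```

```text
[ 0.4795 -0.166   0.1559] [-4.1  4.6  6.2] [0.45 0.26 0.17] w 0.0234 [-32.4  15.5 112.3  -0.8  17.3 -88.9]
4.0 -0.0182 -0.0 -0.0139 -0.0 0.0283 -0.0
8.0 -0.0373 -0.0 -0.0266 -0.0 0.0567 -0.0
12.0 -0.0572 -0.0 -0.0378 -0.0 0.085 -0.0
16.0 -0.0779 -0.0 -0.0477 -0.0 0.1133 -0.0
20.0 -0.0992 -0.0 -0.0561 -0.0 0.1417 -0.0
24.0 -0.121 -0.0 -0.063 -0.0 0.17 -0.0
28.0 -0.1433 -0.0 -0.0683 -0.0 0.1983 -0.0
32.0 -0.1658 -0.0 -0.0721 -0.0 0.2267 -0.0001
36.0 -0.1886 -0.0 -0.0743 -0.0 0.255 -0.0001
40.0 -0.2115 -0.0 -0.0749 -0.0 0.2833 -0.0001
44.0 -0.2344 -0.0 -0.0739 -0.0 0.3117 -0.0001
48.0 -0.2571 -0.0 -0.0713 -0.0 0.34 -0.0001
```

arm_command:
  commands: [1,-0.0182,0,-0.0139,0,0.0283,0,1,-0.0373,0,-0.0266,0,0.0567,0,1,-0.0572,0,-0.0378,0,0.085,0,1,-0.0779,0,-0.0477,0,0.1133,0,1,-0.0992,0,-0.0561,0,0.1417,0,1,-0.121,0,-0.063,0,0.17,0,1,-0.1433,0,-0.0683,0,0.1983,0,1,-0.1658,0,-0.0721,0,0.2267,0,1,-0.1886,0,-0.0743,0,0.255,0,1,-0.2115,0,-0.0749,0,0.2833,0,1,-0.2344,0,-0.0739,0,0.3117,0,1,-0.2571,0,-0.0713,0,0.34,0]

```text
time_s: 15.53
position: [0.5508, -0.2122, 0.2583]
tool_rot: [[-0.836, 0.541, -0.091], [0.538, 0.841, 0.058], [0.108, -0.0, -0.994]]
ft_force: [0.0, 0.8, -6.3]
grip_width: 0.0231
gripper_force: 51.5
```

```bash
python3 arc2.py 47 0.85 51 55 59 63 66 69 71 73
```

```text
[ 0.5508 -0.2122  0.2583] [ 0.   0.8 -6.3] [ 0.07  0.13 -0.  ] w 0.0231 [-32.5  28.3  62.4  -0.   95.4 -89.8]
51.0 -0.0195 0.0 -0.012 0.0 0.0283 -0.0
55.0 -0.0398 0.0 -0.0226 0.0 0.0567 -0.0
59.0 -0.0608 0.0 -0.0318 0.0 0.085 -0.0
63.0 -0.0823 0.0 -0.0395 0.0 0.1133 -0.0
66.0 -0.0988 0.0 -0.0443 0.0 0.1346 -0.0001
69.0 -0.1155 0.0 -0.0482 0.0001 0.1558 -0.0001
71.0 -0.1268 0.0 -0.0503 0.0001 0.17 -0.0001
73.0 -0.1381 0.0 -0.052 0.0001 0.1842 -0.0001
```

arm_command:
  commands: [1,-0.0195,0,-0.012,0,0.0283,0,1,-0.0398,0,-0.0226,0,0.0567,0,1,-0.0608,0,-0.0318,0,0.085,0,1,-0.0823,0,-0.0395,0,0.1133,0,1,-0.0988,0,-0.0443,0,0.1346,0,1,-0.1155,0,-0.0482,0,0.1558,0,1,-0.1155,0,-0.0482,0,0.1558,0]

```text
time_s: 16.12
position: [0.6025, -0.2456, 0.2737]
tool_rot: [[-0.762, 0.542, -0.354], [0.492, 0.84, 0.228], [0.421, -0.0, -0.907]]
ft_force: [0.3, 1.4, -7.6]
grip_width: 0.0234
gripper_force: 51.9
```

```bash
python3 arc2.py 70 0.85 71 72 73 74 75 76 77; python3 la.py
```

```text
[ 0.6025 -0.2456  0.2737] [ 0.3  1.4 -7.6] [-0.46 -0.37 -0.22] w 0.0234 [-3.260e+01  4.430e+01  3.310e+01  1.000e-01  1.274e+02 -8.980e+01]
71.0 -0.005 0.0 -0.0028 0.0 0.0071 0.0
72.0 -0.0101 0.0 -0.0054 0.0 0.0142 0.0
73.0 -0.0152 0.0 -0.008 0.0 0.0212 0.0
74.0 -0.0203 0.0 -0.0105 0.0 0.0283 0.0
75.0 -0.0255 0.0 -0.0129 0.0 0.0354 0.0
76.0 -0.0308 0.0 -0.0152 0.0 0.0425 0.0
77.0 -0.0361 0.0 -0.0174 0.0 0.0496 0.0
[ 0.6025 -0.2456  0.2737] [ 0.3  1.4 -7.6] [-0.46 -0.37 -0.22] 0.0234
chest [ 0.0784 -0.0008  0.2779] lid 70.4455655849689 0.16629589687330748
```

arm_command:
  commands: [1,-0.005,0,-0.0028,0,0.0071,0,1,-0.0101,0,-0.0054,0,0.0142,0,1,-0.0152,0,-0.008,0,0.0212,0,1,-0.0203,0,-0.0105,0,0.0283,0,1,-0.0203,0,-0.0105,0,0.0283,0]

```text
time_s: 16.53
position: [0.6113, -0.2512, 0.2746]
tool_rot: [[-0.742, 0.541, -0.396], [0.477, 0.841, 0.255], [0.471, 0.0, -0.882]]
ft_force: [-2.1, -0.1, -12.9]
grip_width: 0.0234
gripper_force: 51.7
```

arm_command:
  commands: [1,-0.0026,0,-0.0012,0,0.0036,0,1,-0.0052,0,-0.0024,0,0.0071,0,1,-0.0052,0,-0.0024,0,0.0071,0]

```text
time_s: 16.78
position: [0.6135, -0.2527, 0.2752]
tool_rot: [[-0.734, 0.542, -0.408], [0.474, 0.84, 0.262], [0.485, -0.001, -0.874]]
ft_force: [-5.2, 3.2, -14.8]
grip_width: 0.0231
gripper_force: 51.1
```

```bash
python3 la.py
```

```text
[ 0.6135 -0.2527  0.2752] [ -5.2   3.2 -14.8] [-0.56 -0.13 -0.31] 0.0231
chest [ 0.0915 -0.0009  0.2794] lid 74.93869905810726 0.16741611685583968
```

arm_command:
  commands: [1,-0.0025,0,0.0003,0,0,0,1,-0.005,0,0.0007,0,0,0,1,-0.005,0,0.0007,0,0,0]

```text
time_s: 17.03
position: [0.6141, -0.2531, 0.2751]
tool_rot: [[-0.733, 0.542, -0.411], [0.474, 0.84, 0.263], [0.488, -0.002, -0.873]]
ft_force: [-13.9, 7.1, -9.1]
grip_width: 0.0233
gripper_force: 51.1
```

```bash
python3 la.py
python3 - <<'E'
from rig import env,optics
import cv2,numpy as np
d=optics.get_image("side");a=d["image"][100:400,170:450,::-1];
cv2.imwrite("pics/s4.png",cv2.resize(a,(560,600),interpolation=cv2.INTER_CUBIC))
E
```

```text
[ 0.6141 -0.2531  0.2751] [-13.9   7.1  -9.1] [ 0.23  1.42 -0.21] 0.0233
chest [ 0.0922 -0.0009  0.2793] lid 75.20712610607687 0.1673404055163095
```

View pics/s4.png

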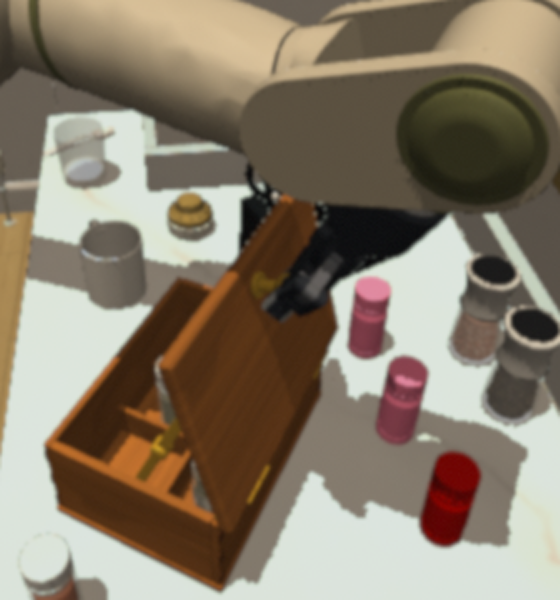

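The lid is up on its stop: 15 N of pull moves it only 0.7 mm, and the stay shows at about (160,445) in the crop. I'll release and back off.

arm_command:
  commands: [0.4,0,0,0,0,0,0,0.1,0,0,0,0,0,0,-0.4,0,0,0,0,0,0,-0.4,0,0,0,0,0,0,-0.4,0,0,-0.02,0,0,0,-0.4,0,0,-0.06,0,0,0,-0.4,0,0,-0.11,0,0,0,-0.4,0,0,-0.16,0,0,0,-0.4,0,0,-0.16,0,0,0]

```text
time_s: 17.83
position: [0.618, -0.2615, 0.3309]
tool_rot: [[-0.743, 0.543, -0.391], [0.479, 0.84, 0.256], [0.467, 0.002, -0.884]]
ft_force: [0.5, -0.1, 0.4]
grip_width: 0.0597
gripper_force: 0.0
```

Run:
```python
from h import *; from rig import env,optics
import cv2
from mv import *
s=env.observe();print(s["position"].round(4),s["q"].round(1),s["ft_force"].round(1))
d=optics.get_image("side");a=d["image"][225:365,180:340,::-1]
cv2.imwrite("pics/s5.png",cv2.resize(a,(640,560),interpolation=cv2.INTER_CUBIC))
p=np.load("chest.npy");t=1.31
for q in([.027,-.1055,.156],[-.09,-.125,.112],[.09-.186*np.cos(t),-.128,.112+.186*np.sin(t)],[.09-.186*np.cos(t)+.0135,-.128,.112+.186*np.sin(t)+.0036]):print(((proj("side",T(p,q))-[180,225])*4).round(0))
M=pose(57.2,-40,57.2)
print("over",delta(s,[.53,-.23,.42],pose(57.2,0,0)))
```

```text
[ 0.618  -0.2615  0.3309] [-3.300e+01  5.020e+01  1.270e+01  1.000e-01  1.449e+02 -9.010e+01] [ 0.5 -0.1  0.4]
[[286. 389.]]
[[ 47. 382.]]
[[269. 223.]]
[[302. 229.]]
over (array([ 0.2442, -0.0422, -0.0727]), array([ 0.0014, -0.232 , -0.0005]))
```

View pics/s5.png

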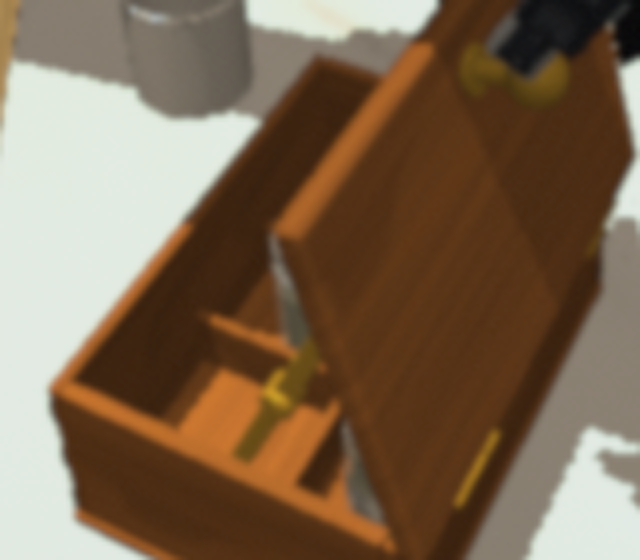

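The lid holds by itself. The knuckle shows at (280,390), a little short of straight. Next I move over the lid to its front and close the fingers.

arm_command:
  commands: [-0.4,0,-0.01,-0.08,0,-0.02,0,0.2,0.06,-0.02,-0.1,0,-0.06,0,1,0.12,-0.03,-0.1,0,-0.11,0,1,0.18,-0.04,-0.09,0,-0.17,0,1,0.244,-0.042,-0.073,0,-0.232,0,1,0.244,-0.042,-0.073,0,-0.232,0,1,0.244,-0.042,-0.073,0,-0.232,0]

```text
time_s: 18.47
position: [0.5287, -0.228, 0.4214]
tool_rot: [[-0.84, 0.542, 0.004], [0.542, 0.84, -0.0], [-0.004, 0.002, -1.0]]
ft_force: [-0.3, -0.8, 0.2]
grip_width: 0.0002
gripper_force: 0.0
```

Run:
```python
from h import *; from mv import *; from rig import env
p=np.load("chest.npy");s=env.observe();M=pose(57.2,-30,57.2)
print(s["position"].round(4),s["q"].round(1),s["grip_width"])
for c in([-.03,-.1055,.30],[-.03,-.1055,.168],[.008,-.1055,.168]):print(T(p,c).round(4),*delta(s,T(p,c)[0],M))
```

```text
[ 0.5287 -0.228   0.4214] [-3.52e+01  2.17e+01  4.72e+01  1.00e-01  1.11e+02 -9.23e+01] 0.0002280054072123848
[[ 0.4547 -0.275   0.3   ]] [ 0.0743 -0.1598  0.2422] [ 0.001  -0.2482 -0.0006]
[[ 0.4547 -0.275   0.168 ]] [ 0.0753 -0.1603  0.5062] [ 0.001  -0.2482 -0.0006]
[[ 0.4867 -0.2955  0.168 ]] [-0.0007 -0.1602  0.5065] [ 0.001  -0.2482 -0.0006]
```

arm_command:
  commands: [1,0.05,-0.06,0.05,0,-0.05,0,1,0.075,-0.12,0.1,0,-0.1,0,1,0.075,-0.16,0.15,0,-0.15,0,1,0.075,-0.16,0.2,0,-0.2,0,1,0.075,-0.16,0.27,0,-0.25,0,1,0.075,-0.16,0.35,0,-0.25,0,1,0.075,-0.16,0.42,0,-0.25,0,1,0.075,-0.16,0.48,0,-0.25,0,1,0.075,-0.16,0.506,0,-0.25,0,1,0.075,-0.16,0.506,0,-0.25,0,1,0.075,-0.16,0.506,0,-0.25,0]

```text
time_s: 19.38
position: [0.4564, -0.2768, 0.1643]
tool_rot: [[-0.729, 0.543, 0.417], [0.473, 0.84, -0.267], [-0.495, 0.003, -0.869]]
ft_force: [-0.2, 0.0, 1.1]
grip_width: 0.0
gripper_force: 0.0
```

```bash
cat > kn.py <<'E'
from h import *; from mv import *; from rig import env
p=np.load("chest.npy");s=env.observe();M=pose(57.2,-30,57.2)
print(s["position"].round(4),"chest",T([0,0,-p[2]],s["position"]-[p[0],p[1],0]).round(4),s["ft_force"].round(1))
for c in([-.01,-.1055,.168],[0,-.1055,.168],[.004,-.1055,.168],[.008,-.1055,.168],[.011,-.1055,.168]):print(c[0],*delta(s,T(p,c)[0],M))
E
python3 kn.py
python3 - <<'E'
from rig import optics
import cv2
cv2.imwrite("pics/w4.png",optics.get_image("wrist")["image"][:,:,::-1])
E
```

```text
[ 0.4564 -0.2768  0.1643] chest [[-0.0276 -0.1061  0.1643]] [-0.2  0.   1.1]
-0.01 [-0.0342  0.0013  0.0111] [ 0.0008 -0.0028 -0.0013]
0 [-0.0516  0.0013  0.021 ] [ 0.0008 -0.0028 -0.0013]
0.004 [-0.0586  0.0013  0.0249] [ 0.0008 -0.0028 -0.0013]
0.008 [-0.0655  0.0014  0.0289] [ 0.0008 -0.0028 -0.0013]
0.011 [-0.0707  0.0014  0.0318] [ 0.0008 -0.0028 -0.0013]
```

View pics/w4.png

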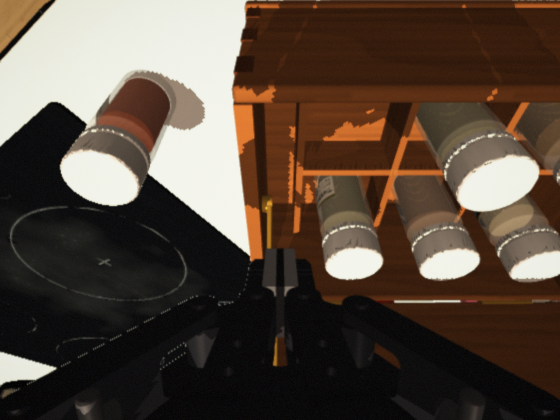

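The front-right compartment is empty. The stay's lower link at (268,210) lies right under the closed fingers at (280,270). I'll push now.

arm_command:
  commands: [1,-0.017,0.001,0.006,0,0,0,1,-0.034,0.001,0.011,0,0,0,1,-0.043,0.001,0.016,0,0,0,1,-0.052,0.001,0.021,0,0,0,1,-0.052,0.001,0.021,0,0,0]

```text
time_s: 19.85
position: [0.4803, -0.2914, 0.1688]
tool_rot: [[-0.728, 0.543, 0.418], [0.472, 0.84, -0.268], [-0.497, 0.002, -0.868]]
ft_force: [-0.4, -0.2, 0.6]
grip_width: -0.0002
gripper_force: 0.0
```

arm_command:
  commands: [1,-0.0035,0,0.002,0,0,0,1,-0.007,0,0.004,0,0,0,1,-0.0105,0,0.006,0,0,0,1,-0.014,0,0.008,0,0,0,1,-0.014,0,0.008,0,0,0]

```text
time_s: 20.27
position: [0.4858, -0.2948, 0.168]
tool_rot: [[-0.729, 0.543, 0.416], [0.473, 0.84, -0.266], [-0.494, 0.003, -0.869]]
ft_force: [-5.1, 1.2, 2.6]
grip_width: 0.0002
gripper_force: 2.4
```

```bash
python3 kn.py
```

```text
[ 0.4858 -0.2948  0.168 ] chest [[ 0.0069 -0.1053  0.168 ]] [-5.1  1.2  2.6]
-0.01 [ 0.0293 -0.0004 -0.0168] [ 0.0008 -0.0031 -0.0011]
0 [ 0.0119 -0.0003 -0.0069] [ 0.0008 -0.0031 -0.0011]
0.004 [ 0.005  -0.0003 -0.0029] [ 0.0008 -0.0031 -0.0011]
0.008 [-0.002  -0.0003  0.001 ] [ 0.0008 -0.0031 -0.0011]
0.011 [-0.0072 -0.0003  0.004 ] [ 0.0008 -0.0031 -0.0011]
```

arm_command:
  commands: [1,-0.0025,0,0.0015,0,0,0,1,-0.005,0,0.003,0,0,0,1,-0.005,0,0.003,0,0,0]

```text
time_s: 20.52
position: [0.4866, -0.2951, 0.1677]
tool_rot: [[-0.731, 0.542, 0.414], [0.473, 0.84, -0.264], [-0.491, 0.003, -0.871]]
ft_force: [-20.0, 8.6, 13.0]
grip_width: -0.0
gripper_force: 11.9
```

```bash
python3 kn.py|head -1
```

```text
[ 0.4866 -0.2951  0.1677] chest [[ 0.0077 -0.1052  0.1677]] [-20.    8.6  13. ]
```

The reading is 25 N with almost no travel, so the elbow is on its stop. I'll back off and check.

arm_command:
  commands: [1,0.03,0,-0.017,0,0,0,1,0.06,0,-0.034,0,0,0,1,0.11,0,-0.06,0,0,0,1,0.09,0,-0.13,0,0,0,-0.2,0.05,0,-0.2,0,0,0,-0.2,0.01,0,-0.26,0,0,0,-0.6,-0.03,0,-0.32,0,0,0,-1,-0.03,0,-0.32,0,0,0,-1,-0.03,0,-0.32,0,0,0]

```text
time_s: 21.27
position: [0.433, -0.2613, 0.3164]
tool_rot: [[-0.727, 0.543, 0.42], [0.471, 0.84, -0.27], [-0.499, 0.001, -0.866]]
ft_force: [-0.8, 0.3, -0.4]
grip_width: 0.0602
gripper_force: 0.0
```

```bash
python3 mv.py .4 -.3587 .2 -32.8; python3 mv.py .4 -.3587 .087 -32.8
python3 - <<'E'
from rig import env,optics
import cv2
d=optics.get_image("side");a=d["image"][225:365,180:340,::-1]
cv2.imwrite("pics/s6.png",cv2.resize(a,(640,560),interpolation=cv2.INTER_CUBIC))
E
```

```text
21.2667 [ 0.433  -0.2613  0.3164] J6 [ -48.3    3.4   93.3    9.4   54.6 -108.9] F [-0.8  0.3 -0.4] W 0.0602
0.0725 -0.1998 0.2267 0.1959 0.1953 0.7306 rows>= 14.0
21.2667 [ 0.433  -0.2613  0.3164] J6 [ -48.3    3.4   93.3    9.4   54.6 -108.9] F [-0.8  0.3 -0.4] W 0.0602
0.1853 -0.2 0.4225 0.1959 0.1953 0.7306 rows>= 14.0
```

View pics/s6.png

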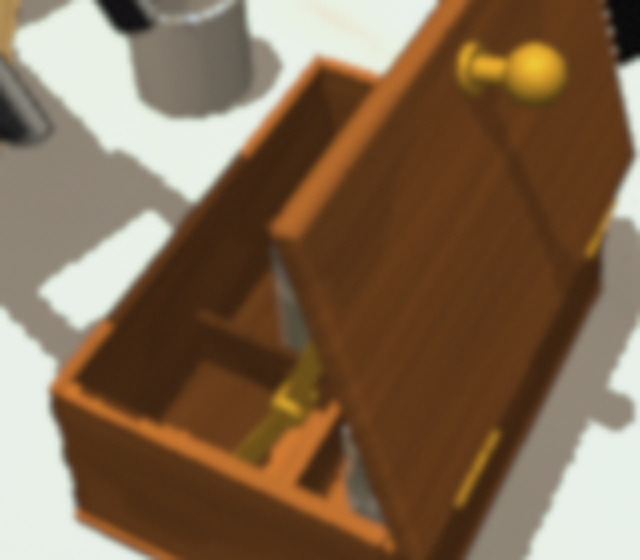

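The knuckle has moved back from (280,390) to (291,402), so the stay is locked past centre. Now for the jar.

arm_command:
  commands: [-0.6,0.06,-0.2,0.2,0.196,0.195,0.73,-0.6,0.06,-0.2,0.2,0.196,0.195,0.73,-0.6,0.06,-0.2,0.2,0.196,0.195,0.73,-0.6,0.06,-0.2,0.2,0.196,0.195,0.73,-0.6,0.06,-0.2,0.2,0.196,0.195,0.73,-0.6,0.06,-0.2,0.2,0.196,0.195,0.73,-0.6,0.06,-0.2,0.2,0.196,0.195,0.73,-0.6,0.06,-0.2,0.2,0.196,0.195,0.73,-0.6,0.06,-0.2,0.2,0.196,0.195,0.73,-0.6,0.06,-0.2,0.2,0.196,0.195,0.73,-0.6,0.06,-0.2,0.2,0.196,0.195,0.73,-0.6,0.06,-0.2,0.2,0.196,0.195,0.73]

```text
time_s: 22.32
position: [0.398, -0.3568, 0.2108]
tool_rot: [[0.436, 0.9, 0.007], [0.9, -0.435, -0.039], [-0.032, 0.023, -0.999]]
ft_force: [0.2, 0.6, 0.0]
grip_width: 0.0681
gripper_force: 0.0
```

arm_command:
  commands: [-0.6,0,0,0,0.0,0.0,0.0,-0.6,0,0,0,0,0,0,-0.6,0,0,0,0,0,0,-0.6,0,0,0,0,0,0]

```text
time_s: 22.65
position: [0.398, -0.357, 0.2121]
tool_rot: [[0.429, 0.903, 0.01], [0.903, -0.428, -0.043], [-0.035, 0.027, -0.999]]
ft_force: [0.9, 0.3, 0.5]
grip_width: 0.0682
gripper_force: 0.0
```

```bash
python3 mv.py .4 -.3587 .092 -32.8
```

```text
22.65 [ 0.398  -0.357   0.2121] J6 [-54.1  21.3  81.9  -1.   74.5 -28.5] F [0.9 0.3 0.5] W 0.0682
0.007 -0.0015 0.2402 0.014 0.0158 0.0619 rows>= 3.0
```

arm_command:
  commands: [-0.6,0.007,-0.0015,0.03,0.014,0.016,0.062,-0.6,0.007,-0.0015,0.05,0.014,0.016,0.062,-0.6,0.007,-0.0015,0.07,0.014,0.016,0.062,-0.6,0.007,-0.0015,0.12,0.014,0.016,0.062,-0.6,0.007,-0.0015,0.17,0.014,0.016,0.062,-0.6,0.007,-0.0015,0.22,0.014,0.016,0.062,-0.6,0.007,-0.0015,0.244,0.014,0.016,0.062,-0.6,0.007,-0.0015,0.244,0.014,0.016,0.062]

```text
time_s: 23.32
position: [0.3993, -0.3581, 0.0876]
tool_rot: [[0.541, 0.841, -0.002], [0.841, -0.541, 0.004], [0.002, -0.004, -1.0]]
ft_force: [-0.2, -0.7, -0.0]
grip_width: 0.0688
gripper_force: 0.0
```

arm_command:
  commands: [1,0,0,0,0,0,0,1,0,0,0,0,0,0,1,0,0,0,0,0,0,1,0,0,0,0,0,0,1,0,0,0,0,0,0,1,0,0,0,0,0,0,1,0,0,0,0,0,0]
  newtons: 30

```text
time_s: 23.9
position: [0.4007, -0.3598, 0.0917]
tool_rot: [[0.544, 0.839, 0.002], [0.839, -0.544, -0.002], [-0.001, 0.003, -1.0]]
ft_force: [-0.5, -0.6, 6.7]
grip_width: 0.0393
gripper_force: 30.8
```

Run:
```python
from h import *; from mv import *; from rig import env
p=np.load("chest.npy");s=env.observe();M=pose(-32.8)
print(s["position"].round(4),s["ft_force"].round(1),s["tool_rot"].round(3))
h=s["position"][2]
for c in([-.06,-.206,.27],[-.034,-.053,.25],[-.034,-.053,.13],[-.034,-.053,h+.007]):print(T(p,c).round(4),*delta(s,T(p,c)[0],M))
```

```text
[ 0.4007 -0.3598  0.0917] [-0.5 -0.6  6.7] [[ 0.544  0.839  0.002]
 [ 0.839 -0.544 -0.002]
 [-0.001  0.003 -1.   ]]
[[ 0.3751 -0.3432  0.27  ]] [-1.000e-04 -5.990e-02 -3.567e-01] [ 0.0014  0.0003 -0.0011]
[[ 0.4797 -0.2286  0.25  ]] [ 0.306  -0.0089 -0.3168] [ 0.0014  0.0003 -0.0011]
[[ 0.4797 -0.2286  0.13  ]] [ 0.3062 -0.0096 -0.0768] [ 0.0014  0.0003 -0.0011]
[[ 0.4797 -0.2286  0.0987]] [ 0.3062 -0.0098 -0.0142] [ 0.0014  0.0003 -0.0011]
```

arm_command:
  commands: [1,0,0,-0.07,0,0,0,1,0,0,-0.14,0,0,0,1,0,0,-0.21,0,0,0,1,0,0,-0.28,0,0,0,1,0,0,-0.35,0,0,0,1,0.07,-0.001,-0.36,0,0,0,1,0.14,-0.002,-0.36,0,0,0,1,0.21,-0.003,-0.36,0,0,0,1,0.28,-0.004,-0.36,0,0,0,1,0.306,-0.004,-0.36,0,0,0,1,0.306,-0.004,-0.36,0,0,0,1,0.306,-0.004,-0.36,0,0,0]

```text
time_s: 24.9
position: [0.4816, -0.2297, 0.2706]
tool_rot: [[0.543, 0.84, 0.0], [0.84, -0.543, -0.0], [0.0, 0.0, -1.0]]
ft_force: [0.5, 0.3, -1.3]
grip_width: 0.0392
gripper_force: 30.9
```

Run:
```python
from h import *; from mv import *; from rig import env,optics
import cv2
p=np.load("chest.npy");s=env.observe();M=pose(-32.8)
print(s["position"].round(4),s["ft_force"].round(1),s["grip_width"])
for c in([-.031,-.053,.14],[-.031,-.053,.0987]):print(T(p,c).round(4),*delta(s,T(p,c)[0],M))
cv2.imwrite("pics/w5.png",optics.get_image("wrist")["image"][:,:,::-1])
```

```text
[ 0.4816 -0.2297  0.2706] [ 0.5  0.3 -1.3] 0.03921929832453634
[[ 0.4823 -0.2303  0.14  ]] [-0.0003  0.0016  0.2612] [ 0.0001 -0.0001 -0.0006]
[[ 0.4823 -0.2303  0.0987]] [-3.000e-04  1.600e-03  3.438e-01] [ 0.0001 -0.0001 -0.0006]
```

View pics/w5.png

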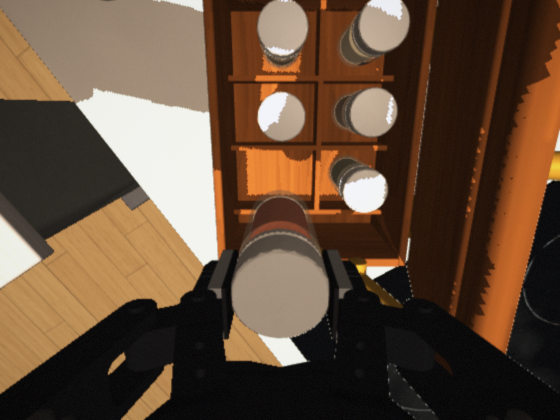

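The empty compartment shows at u 233–315, v 148–212, with the jar in the gripper below it. I've now gone past the ten-picture allowance, so from here I'll use numbers only.

Run:
```python
from h import *; from rig import env,optics
s=env.observe();wadd("w5",s,optics.get_image("wrist"));p=np.load("chest.npy")
for u,v,z in((274,180,.048),(233,148,.048),(315,148,.048),(236,212,.048),(313,212,.048),(281,116,.106)):
    print(T([0,0,-p[2]],ray("w5",u,v,z)-[p[0],p[1],0]).round(4))
```

```text
[[-0.0379 -0.0567  0.048 ]]
[[-0.0808 -0.0221  0.048 ]]
[[ 0.0056 -0.0225  0.048 ]]
[[-0.0807 -0.093   0.048 ]]
[[ 0.0053 -0.0934  0.048 ]]
[[-0.0304  0.0117  0.106 ]]
```

arm_command:
  commands: [1,-0.005,-0.002,0.04,0,0,0,1,-0.005,-0.002,0.08,0,0,0,1,-0.005,-0.002,0.12,0,0,0,1,-0.005,-0.002,0.16,0,0,0,1,-0.005,-0.002,0.2,0,0,0,1,-0.005,-0.002,0.235,0,0,0,1,-0.005,-0.002,0.265,0,0,0,1,-0.005,-0.002,0.29,0,0,0,1,-0.005,-0.002,0.31,0,0,0,1,-0.005,-0.002,0.325,0,0,0,1,-0.005,-0.002,0.334,0,0,0,1,-0.005,-0.002,0.334,0,0,0]

```text
time_s: 26.0
position: [0.4791, -0.2319, 0.103]
tool_rot: [[0.545, 0.839, -0.0], [0.839, -0.545, 0.001], [0.001, -0.001, -1.0]]
ft_force: [0.5, -0.5, -0.4]
grip_width: 0.0396
gripper_force: 30.9
```

arm_command:
  commands: [1,0,0,0.003,0,0,0,1,0,0,0.006,0,0,0,1,0,0,0.009,0,0,0,1,0,0,0.009,0,0,0]

```text
time_s: 26.33
position: [0.4796, -0.2313, 0.0992]
tool_rot: [[0.544, 0.839, 0.001], [0.839, -0.544, 0.0], [0.001, 0.001, -1.0]]
ft_force: [0.3, -0.1, -1.0]
grip_width: 0.0393
gripper_force: 30.9
```

arm_command:
  commands: [1,0,0,0.002,0,0,0,1,0,0,0.004,0,0,0,1,0,0,0.004,0,0,0]

```text
time_s: 26.58
position: [0.4797, -0.2314, 0.0978]
tool_rot: [[0.544, 0.839, 0.001], [0.839, -0.544, -0.0], [0.0, 0.001, -1.0]]
ft_force: [-0.5, -0.1, 5.6]
grip_width: 0.0397
gripper_force: 31.3
```

The jar is down on the floor, with 5.6 N of contact. I'll release with a small opening and rise.

arm_command:
  commands: [0,0,0,-0.002,0,0,0,-0.2,0,0,-0.002,0,0,0,-0.2,0,0,-0.002,0,0,0,-0.2,0,0,-0.002,0,0,0,-0.2,0,0,-0.002,0,0,0]

```text
time_s: 27.0
position: [0.4796, -0.2313, 0.0981]
tool_rot: [[0.544, 0.839, 0.001], [0.839, -0.544, 0.0], [0.001, 0.0, -1.0]]
ft_force: [-0.2, -0.3, 0.2]
grip_width: 0.0508
gripper_force: 0.0
```

arm_command:
  commands: [-0.2,0,0,-0.02,0,0,0,-0.2,0,0,-0.06,0,0,0,-0.2,0,0,-0.11,0,0,0,-0.2,0,0,-0.17,0,0,0,-0.2,0,0,-0.24,0,0,0,-0.2,0,0,-0.31,0,0,0,-0.2,0,-0.04,-0.38,0,0,0,-0.2,0,-0.08,-0.4,0,0,0,-0.2,0,-0.08,-0.4,0,0,0,-0.2,0,-0.08,-0.4,0,0,0]

```text
time_s: 27.83
position: [0.4456, -0.2093, 0.2993]
tool_rot: [[0.544, 0.839, 0.002], [0.839, -0.544, -0.001], [0.0, 0.003, -1.0]]
ft_force: [-0.6, -1.1, -0.7]
grip_width: 0.0514
gripper_force: 0.0
```

Run:
```python
from h import *; from rig import env,optics
import cv2
s=env.observe();d=optics.get_image("wrist");wadd("w6",s,d);p=np.load("chest.npy");print(s["time_s"],s["position"].round(3),s["ft_force"].round(1))
hsv=cv2.cvtColor(d["image"],cv2.COLOR_RGB2HSV)
# pale caps: low-saturation bright blobs near the front-row cap positions
m=((hsv[...,1]<60)&(hsv[...,2]>90)).astype(np.uint8)
n,l,st,ce=cv2.connectedComponentsWithStats(m)
for q in([-.029,-.056,.106],[-.029,.012,.106],[-.029,.08,.106],[.049,-.056,.106],[.049,.012,.106],[.049,.08,.106]):
    print(q,proj("w6",T(p,q)).round(0))
for i in range(1,n):
    if st[i,4]>200:
        u,v=ce[i];print(st[i].tolist(),ce[i].round(0),T([0,0,-p[2]],ray("w6",u,v,.106)-[p[0],p[1],0]).round(3))
# lid / stay: difference from locked view in the side camera
a=cv2.imread("pics/s6.png");b=optics.get_image("side")["image"][225:365,180:340,::-1]
b=cv2.resize(b,(640,560),interpolation=cv2.INTER_CUBIC);print("side diff lid/knuckle region",np.abs(a.astype(int)-b)[230:480,230:420].mean(), "knob",np.abs(a.astype(int)-b)[30:120,440:580].mean())
```

```text
27.8333 [ 0.446 -0.209  0.299] [-0.6 -1.1 -0.7]
[-0.029, -0.056, 0.106] [[324. 184.]]
[-0.029, 0.012, 0.106] [[326. 113.]]
[-0.029, 0.08, 0.106] [[329.  32.]]
[0.049, -0.056, 0.106] [[402. 184.]]
[0.049, 0.012, 0.106] [[409. 113.]]
[0.049, 0.08, 0.106] [[418.  32.]]
[169, 0, 90, 18, 846] [214.   5.] [[-0.128  0.102  0.106]]
[397, 2, 42, 53, 1716] [418.  28.] [[0.049 0.083 0.106]]
[307, 6, 44, 50, 1669] [328.  31.] [[-0.03   0.081  0.106]]
[444, 64, 20, 121, 331] [454. 124.] [[0.092 0.002 0.106]]
[111, 85, 233, 284, 18754] [234. 204.] [[-0.119 -0.076  0.106]]
[387, 86, 42, 46, 1520] [408. 109.] [[0.047 0.016 0.106]]
[304, 92, 42, 40, 925] [324. 108.] [[-0.031  0.016  0.106]]
[0, 154, 85, 152, 6319] [ 29. 236.] [[-0.334 -0.11   0.106]]
[379, 161, 40, 40, 1299] [399. 181.] [[ 0.046 -0.053  0.106]]
[299, 166, 41, 38, 1203] [318. 185.] [[-0.034 -0.057  0.106]]
[351, 252, 51, 27, 655] [375. 262.] [[ 0.03  -0.142  0.106]]
side diff lid/knuckle region 15.581080701754386 knob 0.6261904761904762
```

All six caps are where they should be at standing height: the placed jar is at (-34, -57) mm in the chest frame. The knob hasn't moved in the side view, so the lid is holding, and the arm is clear. I'll hand in.

```bash
python3 -c "
from rig import env
print(env.close_job())"
```

```text
the job is handed in; nothing more can be done
None
```

The job is handed in with no verdict returned: at the last check the lid held open with its stay pressed onto the stop and all six jar caps were at standing height in the chest, the mug, glass and timer were not re-measured, the lid fell shut twice when my grip slipped before the third lift held, and I viewed 13 pictures against the limit of 10.

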